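# Park the puzzle lifter under the board's spring clip

### The arm

A 6-joint arm with a two-finger parallel gripper is mounted at the origin on the work surface. World frame = base frame: x ahead of the robot, y to its left, z up, the work surface at z = 0. Lengths are in m, angles in rad, forces in N, time in s.
With the tool pointing down it reaches from about 0.15 to 0.775 m from the base axis. Payload 6.1 kg.
Tool frame: the origin (TCP) lies on the centre line of the jaws, within the pads' length; the fingertips stand 17 mm ahead of it and the grasp point (between the pads) lies 2 mm behind it (arm.nose_length is the distance from the TCP to the fingertips, in m); z points along the fingers, y is the direction in which the jaws open and shut (so a half turn about z gives the same grasp; the last joint's range is limited). The gripper opens to 85 mm and grips with 20 to 120 N. Pads are 22 mm wide; open, the fingers measure 114 mm over their backs; the gripper's body (76 mm by 85 mm) begins 54 mm behind the grasp point. The pads swing forward as they close: fully open they stand 13 mm farther back than shut.
Start: joints at [-1.154, 0.126, -0.04, 1.405, 0, 1.571], TCP at [0.213, -0.48, 0.248] pointing down, gripper open.
Joint ranges: [-2.72, 2.72], [-0.95, 1.95], [-1.27, 1.35], [-1.78, 2.02], [-1.46, 1.47], [-3.14, 3.14]. Speed limits (rad/s): [2.39, 2.39, 3.01, 3.14, 3.14, 3.14].

### API

Orientations are given as a unit quaternion [w, x, y, z].
In Python, from workcell import arm gives the robot as it stands. The module is installed in compiled form; this text tells all that it offers.
- The arm moves only by the tool play_rows, never from a script. Its argument "rows" is a list that holds one entry, the list of rows, each a list of 7 numbers: the turn, a rotation vector about the world's x, y, z in rad, then the shift along the world's x, y, z in mm, then the closure, from -1 (fully open) to 1 (shut). In form: [[[wx, wy, wz, x, y, z, hand], ...]]. A call has exactly 5 rows; each row shifts and turns the commanded pose from where the row before left it; what a row does not reach is not made up. A row lasts 1/10 s, in which the tool goes at most 50 mm and 8.59 degrees, less where a joint would pass 70% of its speed; a pose out of reach is approached as far as the arm can. A call with a gripper value outside its range is refused whole. The fingers move at their own pace and stop on an object; the grip force is fixed at half the most. Time passes only in rows, so rows that do not move let the fingers close, or fill a call up. It gives the time, the measured TCP pose, the force and the opening at its end, in the units of the state.
- arm.get_state(): the state, without advancing time (a new reading comes with each control period).
- arm.camera(name): name is "scene" or "top"; returns the picture (420x560x3 uint8, red, green, blue); there is no depth.
- arm.camera_model(name): a dict with "fx", "fy", "cx", "cy" (pixels), "xyz" and "orientation" of the camera in the world. Camera axes: x right, y down, z forward; pixel columns grow to the right and rows downward; lengths in m; the calibration is good to about 2 mm. A picture is of the moment at which its call begins. camera_model takes no time and is no camera call.
- arm.close_job(): hands the job in, once; it reports no verdict.
The state is a dict: "time": time; "qpos": joint angles; "joint_vel": joint speeds; "joint_efforts": joint torques, N m; "position": TCP position; "orientation": TCP orientation; "wrist_force": force on the tool from outside, world axes, zero at the start; "wrist_torque": the same for the moment, N m; "width": finger opening in m.
Only numpy, scipy, OpenCV 4.12 (cv2) and the standard library are available. Lean on these libraries where they do the work, as an engineer would, in place of code of your own. Each camera call takes 0.05 s, during which the arm holds its last target. There are 200 camera calls.

### The job

Lift the sprung arm of the hold-down jig until it stays up by itself, and take out the puzzle lifter (the flat wooden paddle with the upright bar grip) that it was holding. Then slide the lifter flat along the puzzle board, straight, centred and fully home against the stop under the brass spring clip, letting the lifter's own front edge raise the clip without the gripper touching the clip, and let go. Leave the jig arm up and do not disturb the dishes, inkwell, magnifier and other things around.

Things in the scene. Friction and masses are not known exactly. Their poses are not given: they have to be found in the camera images.
- jig: Fixed plywood hold-down jig, 275 mm (x) by 130 mm (y), its flat top 20 mm above the table. The origin is at table height under the middle of the bed in which the lifter lies; x points along the bed towards the clamp's hinge, z up. Low strips, 5 mm high, stand 3 mm off the lifter along its two long sides and its front (+x) edge; the rear is open. The clamp arm's hinge lies at x = 120, z = 66 mm between two steel cheeks whose tops are at z = 82 mm.
- clamp (a joint): Angle (rad) of the jig's steel clamp arm about its hinge, an axis parallel to the jig's y. 0: arm level, reaching from the hinge towards the jig's -x, its rubber foot pressing the lifter 45 mm in front of the jig's origin (+x). Grows as the arm is lifted, to 1.4 (nearly upright, stop). Its over-centre spring pushes it shut (about 4 N at the tip) below about 0.75 and flings it open above; above that it stays open by itself.
- clamp_tip (a point): Point on the centreline of the clamp arm, 95 mm from the hinge and 15 mm from its free end, where it can be held: the bar is 18 mm wide (along the jig's y) and 14 mm thick. When shut it is 66 mm above the table at x = 25 mm in the jig's frame, 40 mm above the lifter's plate; the rubber foot, 20 mm across, hangs from the bar 20 mm nearer the hinge.
- lifter: Loose puzzle lifter of mid-brown wood, about 0.13 kg: a stiff flat plate 150 mm (x) by 100 mm (y) by 6 mm thick, with a dark wooden bar grip standing on it, 60 mm long (along x), 14 mm thick (along y) and 45 mm high above the plate (top 51 mm above the underside), centred 30 mm behind (-x) the middle. Origin: centre of its underside. x points to its front edge, z up. At the start it lies in the jig with its axes along the jig's.
- lifter_edge (a point): Middle of the lifter's front edge, at its underside: 75 mm along the lifter's +x from its origin.
- lifter_grip (a point): Point to hold in the bar grip: 30 mm behind the lifter's origin, 32 mm above its underside.
- board: Fixed ash puzzle board, 320 mm (x) by 340 mm (y), flat top 34 mm above the table, on a lazy-susan base that is locked. Origin: at table height under its centre. x points towards the edge that carries the clip, z up. A strip 80 mm to either side of its x axis is free; the dishes, inkwell and magnifier stand beyond, up to 56 mm above the board.
- clip_stop (a point): Middle of the foot of the stop under the clip, on the board's top, 110 mm along the board's +x from its centre: the 110 mm wide upright face, 9 mm high, looking to the board's -x, against which the lifter's front edge ends.
- clip: Sprung brass jaw of the clip, 120 mm wide (along the board's y), hinged 15 mm beyond the stop's face and 18 mm above the board's top. Shut, its pinch line lies 30 mm before the stop's face (board -x) and 1.5 mm above the board; from there its lip slopes up (about 13 degrees) to the front. A 6 mm plate pushed along the board rides under the lip and lifts it; the pinch is then about 3 N, and pushing in takes some 5 to 15 N. The origin is on the hinge.
- clip_lip (a point): Middle of the front edge of the clip's upturned lip. Shut: 70 mm before the stop's face (board -x) and 12 mm above (its underside 11 mm) the board's top; higher when the clip is lifted (about 8 mm with the lifter under it).
Things that resemble listed ones, but are neither listed nor needed, are in the scene too. Leave any pink or turquoise look-alike of the lifter alone.

How it is judged:
By the outcome, as a careful person would: the job done as asked, in the order asked, and still so for the second after the job is handed in, with the robot touching nothing.
It also fails if it takes over 61 s, if anything falls off the work surface, if the arm or the gripper's body presses on something with over 40 N, if the wrist force passes 120 N, or if a joint passes its speed limit or range.

## Working session

There is one attempt and no reset: what is moved stays moved. The work goes in short steps, Python scripts to look and compute and a tool call to move; the robot and the scene stay as the last step left them, time stands still between calls to the robot, and variables do not carry over. Pictures are saved under pics/ and viewed, about 8 in all and at most 12, crops included, and the job is handed in when it is done.

Besides the shell and the picture viewer there is one more tool, called after "Call:" as name(argument=value, ...), one argument or row to a line, values as JSON. play_rows: Moves the arm, as the interface text tells. Its arguments: {"type":"object","properties":{"rows":{"type":"array","items":{"type":"array","items":{"type":"array","items":{"type":"number"}}}}},"required":["rows"]}

```bash
mkdir -p pics; cat > h.py <<'E'
import numpy as np, cv2
from scipy.spatial.transform import Rotation as R
from workcell import arm
def snap(n,name):
    im=arm.camera(n); cv2.imwrite(f'pics/{name}.png',im[:,:,::-1]); return im
def cam(n):
    m=arm.camera_model(n); q=m['orientation']
    return m,R.from_quat([q[1],q[2],q[3],q[0]]).as_matrix(),np.array(m['xyz'])
def ray(n,uv,z):
    m,r,c=cam(n); d=r@np.array([(uv[0]-m['cx'])/m['fx'],(uv[1]-m['cy'])/m['fy'],1]); return c+d*(z-c[2])/d[2]
def proj(n,p):
    m,r,c=cam(n); v=r.T@(np.array(p)-c); return np.array([m['fx']*v[0]/v[2]+m['cx'],m['fy']*v[1]/v[2]+m['cy']])
E
python3 - <<'E'
from h import *
for n in('scene','top'):
    im=snap(n,n+'0'); m,r,c=cam(n); print(n,m['fx'],c,r[:,2]); 
    cv2.imwrite(f'pics/{n}0b.png',cv2.resize(im[:,:,::-1],(800,600),interpolation=cv2.INTER_CUBIC))
print(arm.get_state())
E
```

```text
scene 435.26614930160036 [0.83990352 0.85120432 1.0146542 ] [-0.30803818 -0.5258637  -0.79283028]
top 392.90584121552973 [0.4175694  0.20672003 1.26362838] [ 0.0483796   0.0113864  -0.99876412]
{'time': 0.1, 'qpos': array([-1.15400703e+00,  1.26322397e-01, -4.04914102e-02,  1.40537002e+00,
        5.15222031e-06,  1.57078949e+00]), 'joint_vel': array([-0.00013517, -0.00126804,  0.00267133,  0.00039267, -0.00043709,
       -0.00046383]), 'joint_efforts': array([-1.25148952e-03, -4.36903667e+01,  3.53605950e+01,  1.36754487e-02,
       -1.05372992e-04, -1.80690407e-06]), 'position': array([ 0.21240375, -0.47975876,  0.24761202]), 'orientation': array([-6.79273135e-04,  9.78363363e-01,  2.06892844e-01, -1.41006812e-04]), 'wrist_force': array([-0.54400832, -0.8180825 , -0.2708007 ]), 'wrist_torque': array([ 0.00719564, -0.00299146,  0.00114594]), 'width': 0.08584272061219927}
```

View pics/top0b.png

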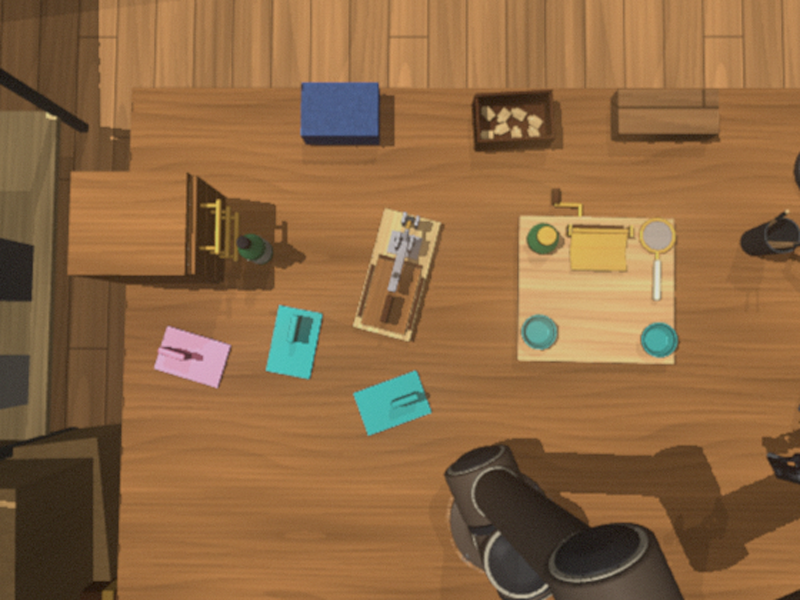

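View pics/scene0b.png

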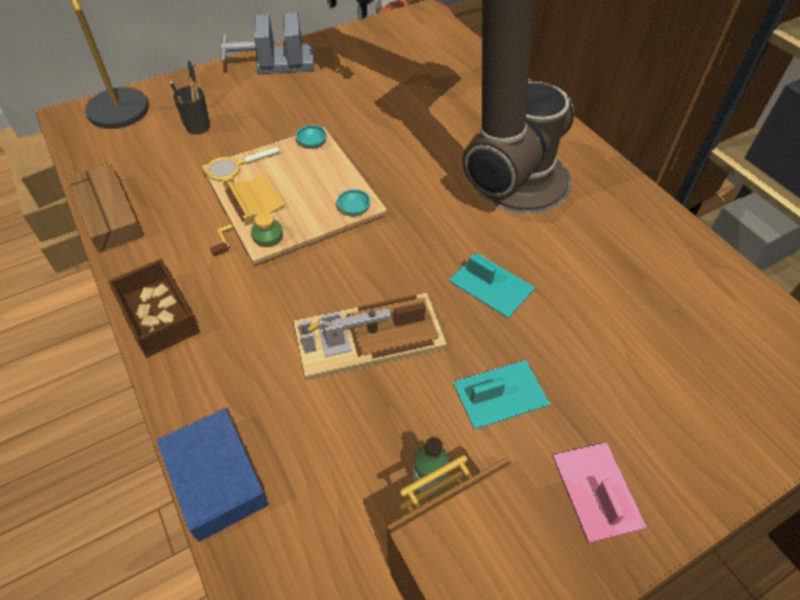

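```bash
python3 - <<'E'
from h import *
s=0.7
def conv(n,pts,z):
    return np.array([ray(n,(np.array(p)+.5)*s-.5,z) for p in pts])
for nm,z,pt,ps in (('jig',.02,[(386,209),(441,222),(409,340),(354,326)],[(295,320),(430,295),(445,336),(304,371)]),
              ('board',.034,[(518,217),(675,219),(676,362),(518,361)],[(256,258),(207,175),(333,131),(385,208)])):
    for n,p in(('top',pt),('scene',ps)):
        w=conv(n,p,z); print(nm,n,(w*1000).round()[:,:2].tolist(), 'mean',w.mean(0)[:2].round(4))
        print(' sides',np.linalg.norm(w-np.roll(w,-1,0),axis=1).round(3))
im=cv2.imread('pics/top0.png'); c1=im[140:245,240:315]; c2=im[140:260,355:480]
a=cv2.resize(c1,(int(75*5.6),588),interpolation=cv2.INTER_CUBIC)
im=cv2.imread('pics/scene0.png'); b=cv2.resize(im[200:266,200:316],(380,int(66*380/116)),interpolation=cv2.INTER_CUBIC)
d=cv2.resize(c2,(380,364),interpolation=cv2.INTER_CUBIC)
o=np.zeros((588,800,3),np.uint8); o[:,:420]=a; o[:b.shape[0],420:]=b; o[b.shape[0]:b.shape[0]+364,420:]=d
cv2.imwrite('pics/c1.png',o)
E
```

```text
jig top [[689.0, 256.0], [660.0, 133.0], [396.0, 204.0], [427.0, 326.0]] mean [0.5429 0.2299]
 sides [0.126 0.272 0.126 0.271]
jig scene [[654.0, 139.0], [390.0, 217.0], [418.0, 316.0], [687.0, 254.0]] mean [0.5373 0.2316]
 sides [0.275 0.103 0.276 0.119]
board top [[669.0, -35.0], [665.0, -380.0], [352.0, -376.0], [352.0, -34.0]] mean [ 0.5094 -0.2061]
 sides [0.344 0.313 0.342 0.316]
board scene [[662.0, -36.0], [665.0, -334.0], [335.0, -337.0], [355.0, -34.0]] mean [ 0.5044 -0.1854]
 sides [0.297 0.329 0.304 0.307]
```

View pics/c1.png

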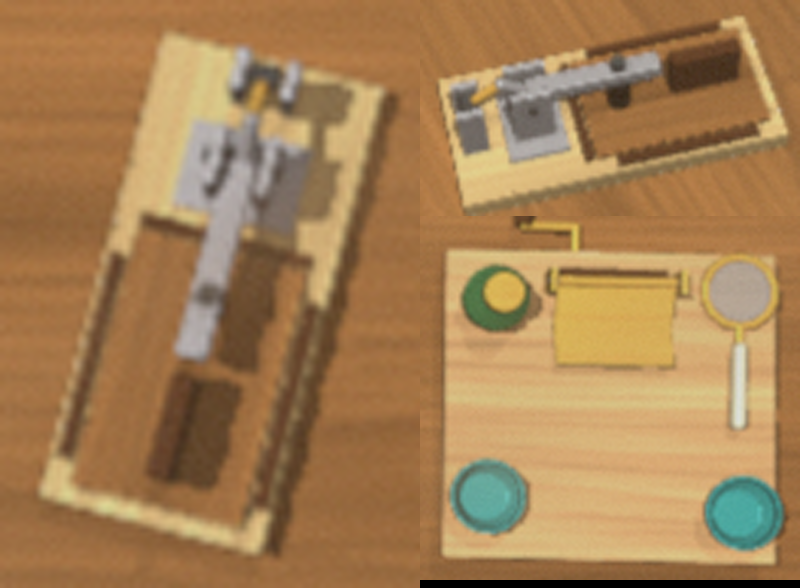

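```bash
python3 - <<'E'
from h import *
f=lambda p,z: ray('top',((p[0]+.5)/5.6-.5+240,(p[1]+.5)/5.6-.5+140),z)
g=lambda p,z: ray('scene',((p[0]+.5)*116/380-.5+200-420*116/380,(p[1]+.5)*116/380-.5+200),z)
k=lambda p,z: ray('top',((p[0]-420+.5)*125/380-.5+355,(p[1]-216+.5)*120/364-.5+140),z)
jc=[f(p,.02) for p in((168,35),(388,92),(265,552),(42,492))]
for c in jc: print('corner',c.round(4))
a=[jc[0]-jc[3],jc[1]-jc[2]]; print('yaw',[np.degrees(np.arctan2(v[1],v[0])) for v in a])
yaw=np.arctan2(*(a[0]+a[1])[[1,0]]); X=np.array([np.cos(yaw),np.sin(yaw)]);Y=np.array([-X[1],X[0]])
c0=np.mean(jc,0)[:2]
for n,p in dict(armend_top=f((192,356),.073),armend_sc=g((658,57),.073),gripfront_top=f((184,375),.071),griprear_top=f((160,476),.071),
  gf_sc=g((668,55),.071),gr_sc=g((740,41),.071),armroot=f((247,150),.073),foot_on_bar=f((206,293),.073)).items():
    d=p[:2]-c0; print(n,p.round(4),'jig rel centre',(d@X).round(4),(d@Y).round(4))
b=[k(p,.034) for p in((446,250),(777,256),(776,562),(445,556))]
for c in b: print('board',c.round(4))
for n,p in dict(lipL=(554,364),lipR=(674,368)).items(): print(n,k(p,.046).round(4))
E
```

```text
corner [0.6897 0.258  0.02  ]
corner [0.6572 0.1324 0.02  ]
corner [0.3955 0.2014 0.02  ]
corner [0.4287 0.3276 0.02  ]
yaw [np.float64(-14.934835907045857), np.float64(-14.753680132370429)]
armend_top [0.5023 0.2416 0.073 ] jig rel centre -0.0421 0.0011
armend_sc [0.5004 0.2439 0.073 ] jig rel centre -0.0445 0.0027
gripfront_top [0.4921 0.246  0.071 ] jig rel centre -0.0531 0.0026
griprear_top [0.4372 0.2587 0.071 ] jig rel centre -0.1094 0.0008
gf_sc [0.4915 0.2448 0.071 ] jig rel centre -0.0533 0.0014
gr_sc [0.4323 0.2616 0.071 ] jig rel centre -0.1149 0.0024
armroot [0.6149 0.2123 0.073 ] jig rel centre 0.0743 0.0016
foot_on_bar [0.5366 0.2342 0.073 ] jig rel centre -0.007 0.0027
board [ 0.6713 -0.0377  0.034 ]
board [ 0.666  -0.3787  0.034 ]
board [ 0.3505 -0.3719  0.034 ]
board [ 0.3547 -0.0351  0.034 ]
lipL [ 0.5515 -0.1447  0.046 ]
lipR [ 0.5479 -0.2665  0.046 ]
```

Call:
play_rows(
  rows=[
    [[0,0,0.123,15,36,0,-1],[0,0,0.123,15,36,0,-1],[0,0,0.123,15,36,0,-1],[0,0,0.123,15,36,0,-1],[0,0,0.123,15,36,0,-1]],
  ],
)

```text
time: 0.6
position: [0.2876, -0.2985, 0.2479]
orientation: [-0.0, 0.869, 0.495, -0.0]
wrist_force: [0.7, -0.6, 0.8]
width: 0.0855
```

Call:
play_rows(
  rows=[
    [[0,0,0.123,15,36,0,-1],[0,0,0.123,15,36,0,-1],[0,0,0.123,15,36,0,-1],[0,0,0.123,15,36,0,-1],[0,0,0.123,15,36,0,-1]],
  ],
)

```text
time: 1.1
position: [0.3626, -0.1185, 0.2481]
orientation: [-0.0, 0.678, 0.735, -0.0]
wrist_force: [0.0, -0.3, 0.3]
width: 0.0855
```

Call:
play_rows(
  rows=[
    [[0,0,0.123,15,36,0,-1],[0,0,0.123,15,36,0,-1],[0,0,0.123,15,36,0,-1],[0,0,0.123,15,36,0,-1],[0,0,0.123,15,36,0,-1]],
  ],
)

```text
time: 1.6
position: [0.4377, 0.0616, 0.2481]
orientation: [-0.0, 0.423, 0.906, -0.0]
wrist_force: [0.4, -0.4, 1.6]
width: 0.0854
```

Call:
play_rows(
  rows=[
    [[0,0,0.123,15,36,-10,-1],[0,0,0.123,15,36,-10,-1],[0,0,0.123,15,36,-10,-1],[0,0,0.123,15,36,-10,-1],[0,0,0.123,15,36,-10,-1]],
  ],
)

```text
time: 2.1
position: [0.5127, 0.2415, 0.1974]
orientation: [-0.0, 0.129, 0.992, -0.0]
wrist_force: [0.6, -0.5, 0.7]
width: 0.0855
```

Call:
play_rows(
  rows=[
    [[-0.016,-0.06,0,-0.5,-0.5,-25,-1],[-0.016,-0.06,0,-0.5,-0.5,-25,-1],[-0.016,-0.06,0,-0.5,-0.5,-25,-1],[-0.016,-0.06,0,0,0,-25,-1],[0,0,0,0,0,0,-1]],
  ],
)

```text
time: 2.6
position: [0.5064, 0.2369, 0.0933]
orientation: [0.119, 0.13, 0.984, -0.018]
wrist_force: [-0.8, -0.5, -0.6]
width: 0.0855
```

```bash
python3 - <<'E'
from h import *
a=snap('top','t1');b=snap('scene','s1')
A=cv2.resize(a[130:260,220:330],(508,600),interpolation=cv2.INTER_CUBIC);B=cv2.resize(b[150:280,190:320][:, :],(292,292),interpolation=cv2.INTER_CUBIC)
o=np.zeros((600,800,3),np.uint8);o[:,:508]=A;o[:292,508:]=B;cv2.imwrite('pics/c2.png',o[:,:,::-1]);print(arm.get_state()['qpos'])
E
```

```text
[ 0.52238572  0.10744894 -0.41781078  0.8694392  -0.17348041  0.77115859]
```

View pics/c2.png

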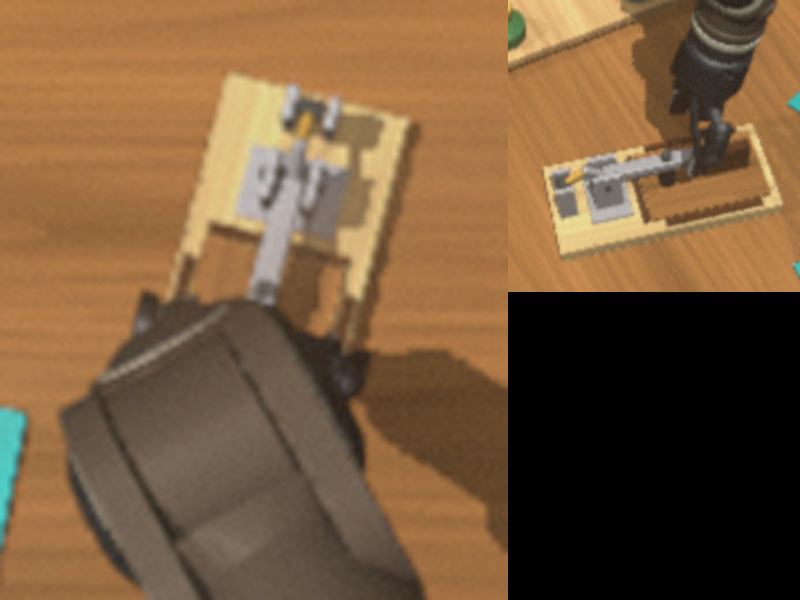

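Call:
play_rows(
  rows=[
    [[0,0,0,4,2.5,0,-1],[0,0,0,1,0.5,-14,-1],[0,0,0,0,0,-12,-1],[0,0,0,0,0,0,0],[0,0,0,0,0,0,1]],
  ],
)

```text
time: 3.2
position: [0.5164, 0.2414, 0.0725]
orientation: [0.123, 0.131, 0.984, -0.016]
wrist_force: [0.1, -0.3, -0.4]
width: 0.0593
```

Call:
play_rows(
  rows=[
    [[0,0,0,0,0,0,1],[0,0,0,0,0,0,1],[0,0,0,0,0,0,1],[0,0,0,0,0,0,1],[0,0,0,0,0,0,1]],
  ],
)

```text
time: 3.7
position: [0.5159, 0.24, 0.0731]
orientation: [0.123, 0.131, 0.984, -0.017]
wrist_force: [-3.4, -6.8, 6.8]
width: 0.0165
```

Call:
play_rows(
  rows=[
    [[0.015,0.058,0,1,-0.3,7.1,1],[0.015,0.058,0,1,-0.3,7.1,1],[0.015,0.058,0,2,-0.5,6.9,1],[0.015,0.058,0,2,-0.5,6.9,1],[0.015,0.058,0,3,-0.8,6.5,1]],
  ],
)

```text
time: 4.2
position: [0.5235, 0.238, 0.105]
orientation: [-0.029, 0.132, 0.991, 0.001]
wrist_force: [0.9, -2.0, -11.3]
width: 0.0165
```

Call:
play_rows(
  rows=[
    [[0.015,0.058,0,3,-0.8,6.5,1],[0.015,0.058,0,3.9,-1,5.9,1],[0.015,0.058,0,3.9,-1,5.9,1],[0.015,0.058,0,4.7,-1.2,5.3,1],[0.015,0.058,0,4.7,-1.2,5.3,1]],
  ],
)

```text
time: 4.7
position: [0.5439, 0.2328, 0.1344]
orientation: [-0.176, 0.129, 0.976, 0.019]
wrist_force: [-0.0, -4.3, -9.2]
width: 0.0164
```

Call:
play_rows(
  rows=[
    [[0.015,0.058,0,5.4,-1.4,4.5,1],[0.015,0.058,0,5.4,-1.4,4.5,1],[0.015,0.058,0,6,-1.6,3.6,1],[0,0,0,6,-1.6,3.6,1],[0,0,0,0,0,0,1]],
  ],
)

```text
time: 5.2
position: [0.5684, 0.2265, 0.1506]
orientation: [-0.261, 0.127, 0.956, 0.029]
wrist_force: [-1.1, -6.0, -4.2]
width: 0.0165
```

Call:
play_rows(
  rows=[
    [[0,0,0,0,0,0,0],[0,0,0,0,0,0,-0.5],[0,0,0,0,0,0,-0.5],[0,0,0,-10,2.5,0,-0.5],[0,0,0,-20,5,0,-0.5]],
  ],
)

```text
time: 5.7
position: [0.5385, 0.2355, 0.1517]
orientation: [-0.26, 0.127, 0.957, 0.031]
wrist_force: [-0.1, -0.2, -0.1]
width: 0.0637
```

Call:
play_rows(
  rows=[
    [[-0.02,-0.08,0,-35,8,10,-0.5],[-0.02,-0.08,0,-35,8,10,-0.5],[-0.02,-0.08,0,-20,5,0,-0.5],[-0.02,-0.08,0,0,0,0,-0.5],[-0.02,-0.08,0,0,0,0,-0.5]],
  ],
)

```text
time: 6.2
position: [0.4473, 0.2569, 0.1734]
orientation: [-0.056, 0.131, 0.99, 0.009]
wrist_force: [0.4, -1.4, 0.0]
width: 0.0639
```

```bash
python3 - <<'E'
from h import *
a=snap('top','t2');b=snap('scene','s2')
A=cv2.resize(a[130:260,220:330],(508,600),interpolation=cv2.INTER_CUBIC);B=cv2.resize(b[150:280,190:320][:, :],(292,292),interpolation=cv2.INTER_CUBIC)
o=np.zeros((600,800,3),np.uint8);o[:,:508]=A;o[:292,508:]=B;cv2.imwrite('pics/c3.png',o[:,:,::-1])
s=arm.get_state();q=s['orientation'];M=R.from_quat([*q[1:],q[0]]).as_matrix();print(s['qpos'],s['position'],M.round(3))
E
```

```text
[ 0.47957281  0.18247472 -0.14046047  1.33011627  0.07957852  0.73718305] [0.44647861 0.2571535  0.1740316 ] [[-0.96   0.258 -0.109]
 [ 0.256  0.966  0.033]
 [ 0.114  0.003 -0.993]]
```

View pics/c3.png

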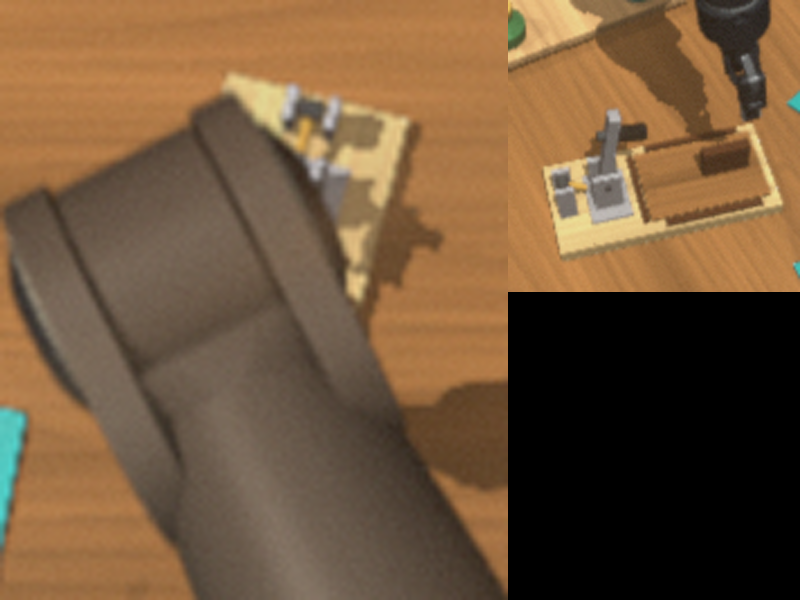

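Call:
play_rows(
  rows=[
    [[-0.015,-0.055,0,6,-2,-20,-0.5],[-0.014,-0.054,0,6,-2,-20,-0.5],[0,0,0,4,0,-15,-0.5],[0,0,0,0,0,0,-0.5],[0,0,0,0,0,0,-0.5]],
  ],
)

```text
time: 6.8
position: [0.4641, 0.2523, 0.117]
orientation: [-0.003, 0.132, 0.991, 0.0]
wrist_force: [0.3, 0.8, 0.3]
width: 0.0643
```

```bash
python3 - <<'E'
from h import *
s=arm.get_state();q=s['orientation'];M=R.from_quat([*q[1:],q[0]]).as_matrix();print(s['position'],M.round(4))
E
```

```text
[0.46413934 0.25226893 0.11697497] [[-9.653e-01  2.609e-01 -6.700e-03]
 [ 2.609e-01  9.654e-01  1.700e-03]
 [ 7.000e-03 -1.000e-04 -1.000e+00]]
```

Call:
play_rows(
  rows=[
    [[-0.002,-0.007,0,-0.5,0.5,-20,-0.5],[0,0,0,-0.5,0.5,-20,-0.5],[0,0,0,0,0,-15,-0.5],[0,0,0,0,0,-8,-0.5],[0,0,0,0,0,0,-0.5]],
  ],
)

```text
time: 7.3
position: [0.4629, 0.2532, 0.0535]
orientation: [0.0, 0.132, 0.991, -0.0]
wrist_force: [0.5, -0.1, 0.4]
width: 0.064
```

Call:
play_rows(
  rows=[
    [[0,0,0,0,0,0,1],[0,0,0,0,0,0,1],[0,0,0,0,0,0,1],[0,0,0,0,0,0,1],[0,0,0,0,0,0,1]],
  ],
)

```text
time: 7.8
position: [0.4636, 0.2537, 0.0548]
orientation: [0.002, 0.131, 0.991, 0.001]
wrist_force: [0.3, 0.5, 4.7]
width: 0.0136
```

Call:
play_rows(
  rows=[
    [[0,0,0,0,0,5,1],[0,0,0,0,0,15,1],[0,0,0,0,0,30,1],[0,0,0,0,0,35,1],[0,0,0,0,-10,35,1]],
  ],
)

```text
time: 8.3
position: [0.4624, 0.2438, 0.1742]
orientation: [0.0, 0.131, 0.991, -0.0]
wrist_force: [-0.7, 2.9, -5.3]
width: 0.0129
```

Call:
play_rows(
  rows=[
    [[0,0,0.02,-3,-25,0,1],[0,0,0.02,-3,-35,0,1],[0,0,0.02,-3,-35,0,1],[0,0,0.02,-3,-35,0,1],[0,0,0.02,-3,-35,0,1]],
  ],
)

```text
time: 8.8
position: [0.4473, 0.0771, 0.1738]
orientation: [0.001, 0.081, 0.997, -0.0]
wrist_force: [0.3, 0.0, -0.3]
width: 0.0129
```

Call:
play_rows(
  rows=[
    [[0,0,0.02,-3,-35,0,1],[0,0,0.02,-3,-35,0,1],[0,0,0.02,-3,-35,0,1],[0,0,0.02,-3,-35,0,1],[0,0,0.02,-3,-35,0,1]],
  ],
)

```text
time: 9.3
position: [0.4323, -0.0979, 0.1739]
orientation: [0.001, 0.031, 1.0, 0.0]
wrist_force: [0.4, 0.0, -0.9]
width: 0.0133
```

Call:
play_rows(
  rows=[
    [[0,0,0.02,-3,-35,0,1],[0,0,0.02,-3,-35,0,1],[0,0,0.005,-3,-30,0,1],[0,0,0,-3,-7,0,1],[0,0,0,0,0,0,1]],
  ],
)

```text
time: 9.8
position: [0.4204, -0.2042, 0.1736]
orientation: [0.001, 0.01, 1.0, 0.0]
wrist_force: [0.4, -0.2, -0.8]
width: 0.0133
```

```bash
python3 - <<'E'
from h import *
a=snap('top','t3');b=snap('scene','s3')
A=cv2.resize(a[135:295,340:490],(562,600),interpolation=cv2.INTER_CUBIC);B=cv2.resize(b[80:240,120:280],(238,238),interpolation=cv2.INTER_CUBIC)
C=cv2.resize(b[200:266,200:320],(238,131))
o=np.zeros((600,800,3),np.uint8);o[:,:562]=A;o[:238,562:]=B;o[300:431,562:]=C;cv2.imwrite('pics/c4.png',o[:,:,::-1])
s=arm.get_state();q=s['orientation'];M=R.from_quat([*q[1:],q[0]]).as_matrix();print(s['position'],s['width'],M.round(4),s['wrist_force'],s['wrist_torque'])
E
```

```text
[ 0.42080455 -0.20294161  0.17379204] 0.012832666604929432 [[-0.9998  0.0186  0.0015]
 [ 0.0186  0.9998  0.001 ]
 [-0.0015  0.0011 -1.    ]] [ 0.42404062  0.17301608 -1.04478915] [-0.04187235  0.01418441 -0.00762777]
```

View pics/c4.png

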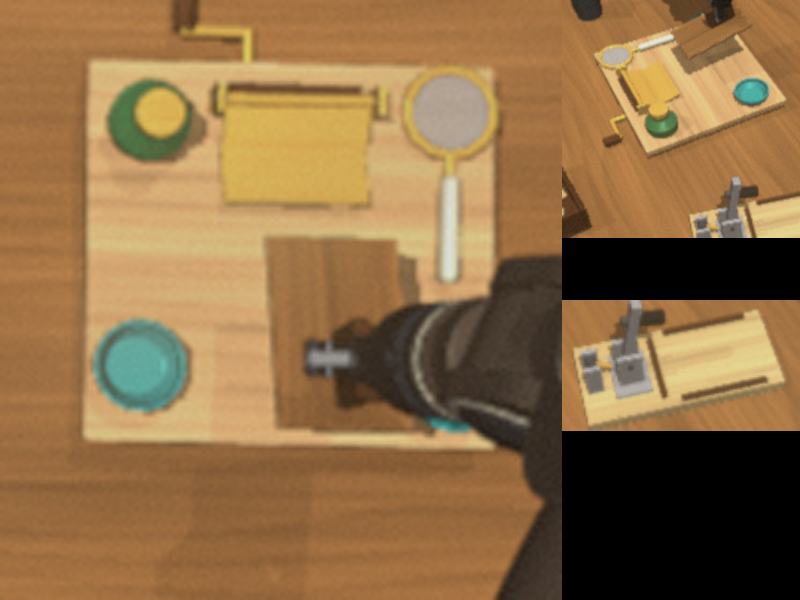

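```bash
python3 - <<'E'
from h import *
k=lambda p,z: ray('top',((p[0]+.5)*150/562-.5+340,(p[1]+.5)*160/600-.5+135),z)
for n,p,z in(('FL',(265,238),.145),('FR',(396,239),.145),('RL',(277,430),.145),('RR',(408,433),.145),('lipL',(222,203),.046),('lipR',(368,207),.046),('hingeL',(222,90),.055),('hingeR',(380,95),.055),
 ('bTL',(88,62),.034),('bTR',(495,68),.034),('bBL',(84,440),.034)): print(n,k(p,z).round(4))
E
```

```text
FL [ 0.5132 -0.1488  0.145 ]
FR [ 0.5129 -0.2478  0.145 ]
RL [ 0.3681 -0.1562  0.145 ]
RR [ 0.3664 -0.2546  0.145 ]
lipL [ 0.5506 -0.1451  0.046 ]
lipR [ 0.5477 -0.2654  0.046 ]
hingeL [ 0.6431 -0.1434  0.055 ]
hingeR [ 0.6393 -0.2731  0.055 ]
bTL [ 0.6704 -0.0374  0.034 ]
bTR [ 0.6662 -0.3777  0.034 ]
bBL [ 0.354  -0.0325  0.034 ]
```

```bash
python3 - <<'E'
import cv2
b=cv2.imread('pics/s3.png'); cv2.imwrite('pics/c5.png',cv2.resize(b[75:195,135:295],(800,600),interpolation=cv2.INTER_CUBIC))
E
```

```text
(no output)
```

View pics/c5.png

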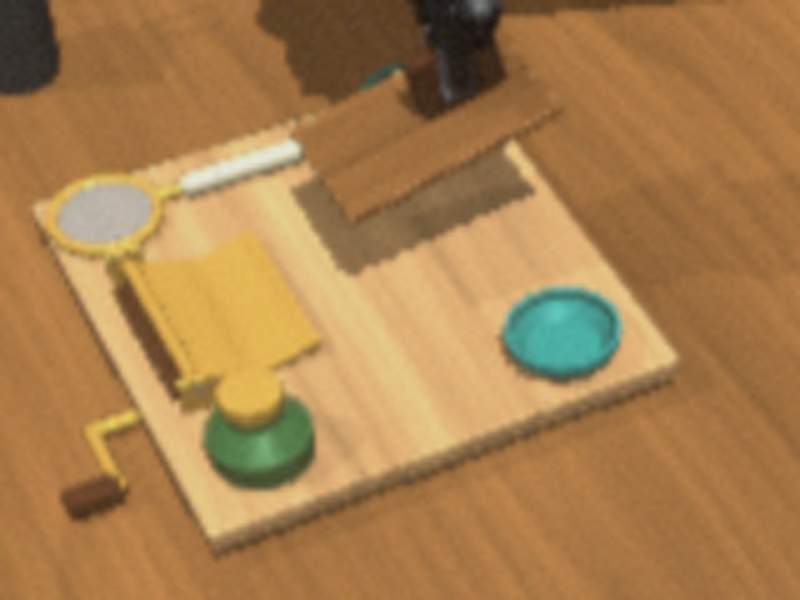

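```bash
cat >> h.py <<'E'
def tri(pt,ps):
    A=[];B=[]
    for n,uv in(('top',pt),('scene',ps)):
        c=cam(n)[2]; d=ray(n,uv,0)-c; d/=np.linalg.norm(d); P=np.eye(3)-np.outer(d,d); A.append(P);B.append(P@c)
    return np.linalg.lstsq(np.vstack(A),np.hstack(B),rcond=None)[0]
E
python3 - <<'E'
from h import *
t=lambda p:((p[0]+.5)*150/562-.5+340,(p[1]+.5)*160/600-.5+135)
s=lambda p:((p[0]+.5)/5-.5+135,(p[1]+.5)/5-.5+75)
for n,a,b in(('FL',(265,238),(349,215)),('FR',(396,239),(295,130)),('RL',(277,430),(560,103)),('lipL',(222,203),(319,345)),('lipR',(368,207),(252,236)),('dishL bd corner',(84,440),(674,362))): 
    p=tri(t(a),s(b)); print(n,p.round(4), (proj('top',p)-t(a)).round(1),(proj('scene',p)-s(b)).round(1))
E
```

```text
FL [ 0.5149 -0.155   0.1254] [-0.  0.] [-0. -0.]
FR [ 0.5121 -0.2562  0.1195] [-0.7  1. ] [-1.1 -0.2]
RL [ 0.3687 -0.1529  0.1556] [ 0.  -0.1] [0.1 0. ]
lipL [ 0.5511 -0.1468  0.04  ] [-0.  0.] [-0. -0.]
lipR [ 0.548  -0.2687  0.0363] [-0.1  0.2] [-0.3 -0. ]
dishL bd corner [ 0.3542 -0.0343  0.0265] [ 0.1 -0.2] [0.2 0. ]
```

Call:
play_rows(
  rows=[
    [[0,0,0,0,-0.5,-30,1],[0,0,0,0,0,-25,1],[0,0,0,0,0,-15,1],[0,0,0,0,0,-10,1],[0,0,0,0,0,-6,1]],
  ],
)

```text
time: 10.4
position: [0.4206, -0.2029, 0.0877]
orientation: [0.0, 0.008, 1.0, 0.0]
wrist_force: [-5.7, 2.2, 8.5]
width: 0.0132
```

Call:
play_rows(
  rows=[
    [[0,0,0,0,0,-5,1],[0,0,0,0,0,-4,1],[0,0,0,0,0,-4,1],[0,0,0,0,0,-2,1],[0,0,0,0,0,0,1]],
  ],
)

```text
time: 10.9
position: [0.4212, -0.204, 0.0744]
orientation: [0.001, 0.009, 1.0, -0.0]
wrist_force: [-5.9, -0.2, 8.0]
width: 0.0136
```

Call:
play_rows(
  rows=[
    [[0,0,0,0,0,-2,1],[0,0,0,0,0,-2,1],[0,0,0,0,0,-1,1],[0,0,0,0,0,0,1],[0,0,0,0,0,0,1]],
  ],
)

```text
time: 11.4
position: [0.4214, -0.2041, 0.0697]
orientation: [0.002, 0.009, 1.0, -0.001]
wrist_force: [-6.0, 0.2, 7.7]
width: 0.0131
```

Call:
play_rows(
  rows=[
    [[0,0,0,0,0,0,0],[0,0,0,0,0,0,0],[0,0,0,0,0,0,0],[0,0,0,0,0,-4,0],[0,0,0,0,0,-4,0]],
  ],
)

```text
time: 11.9
position: [0.4211, -0.2041, 0.0596]
orientation: [0.001, 0.009, 1.0, 0.0]
wrist_force: [-0.4, -0.3, 0.0]
width: 0.043
```

```bash
python3 - <<'E'
from h import *
a=snap('top','t4');b=snap('scene','s4')
A=cv2.resize(a[145:275,350:450],(460,598),interpolation=cv2.INTER_CUBIC);B=cv2.resize(b[75:195,135:270],(340,302),interpolation=cv2.INTER_CUBIC)
o=np.zeros((600,800,3),np.uint8);o[:598,:460]=A;o[:302,460:]=B;cv2.imwrite('pics/c6.png',o[:,:,::-1])
s=arm.get_state();q=s['orientation'];M=R.from_quat([*q[1:],q[0]]).as_matrix();print(s['position'],s['width'],M.round(4),s['wrist_force'])
E
```

```text
[ 0.42054514 -0.20389867  0.05900357] 0.04253545561844772 [[-9.998e-01  1.860e-02  6.000e-04]
 [ 1.860e-02  9.998e-01  9.000e-04]
 [-6.000e-04  9.000e-04 -1.000e+00]] [ 1.19553059 -0.636573    0.61323454]
```

View pics/c6.png

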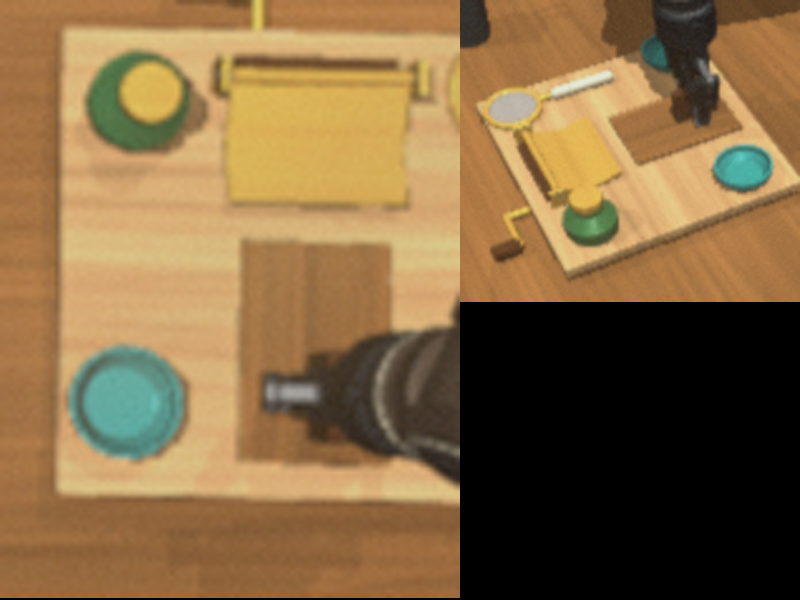

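```bash
python3 - <<'E'
from h import *
k=lambda p,z: ray('top',((p[0]+.5)*100/460-.5+350,(p[1]+.5)*130/598-.5+145),z)
P={n:k(p,z) for n,p,z in(('FL',(240.5,240),.04),('FR',(392,243),.04),('RL',(237,460),.04),('lipL',(228,204),.046),('lipR',(408,208),.046),('earL',(222,75),.055),('earR',(424,80),.055),('bTL',(63,28),.034),('bBL',(57,494),.034))}
for n,p in P.items(): print(n,p.round(4))
for a,b in(('FL','RL'),('bTL','bBL')): d=P[a]-P[b];print(a,np.degrees(np.arctan2(d[1],d[0])))
for a,b in(('FL','FR'),('lipL','lipR'),('earL','earR')): d=P[a]-P[b];print(a,np.degrees(np.arctan2(-d[0],d[1])),((P[a]+P[b])/2).round(4))
E
```

```text
FL [ 0.5262 -0.1559  0.04  ]
FR [ 0.5246 -0.258   0.04  ]
RL [ 0.3777 -0.1521  0.04  ]
lipL [ 0.55  -0.146  0.046]
lipR [ 0.5477 -0.2668  0.046 ]
earL [ 0.636  -0.1402  0.055 ]
earR [ 0.633  -0.2752  0.055 ]
bTL [ 0.6719 -0.038   0.034 ]
bBL [ 0.3539 -0.0323  0.034 ]
FL -1.4739508317823562
bTL -1.0272136720191167
FL -0.9149004767384443 [ 0.5254 -0.207   0.04  ]
lipL -1.0684435354697837 [ 0.5489 -0.2064  0.046 ]
earL -1.2655650907115918 [ 0.6345 -0.2077  0.055 ]
```

Call:
play_rows(
  rows=[
    [[0,0,0,0,0,1.5,1],[0,0,0,0,0,0,1],[0,0,0,0,0,0,1],[0,0,0,0,0,0,1],[0,0,0,0,0,0,1]],
  ],
)

```text
time: 12.5
position: [0.4213, -0.2043, 0.0617]
orientation: [0.001, 0.009, 1.0, 0.0]
wrist_force: [1.3, -0.3, 1.9]
width: 0.0133
```

Call:
play_rows(
  rows=[
    [[0,0,0,0,0.5,-1.5,1],[0,0,0,5,0,-0.5,1],[0,0,0,5,-0.1,0,1],[0,0,0,5,-0.1,0,1],[0,0,0,5,-0.1,0,1]],
  ],
)

```text
time: 13.0
position: [0.4384, -0.2044, 0.0617]
orientation: [-0.001, 0.01, 1.0, -0.001]
wrist_force: [-19.7, -0.4, 27.9]
width: 0.0137
```

Call:
play_rows(
  rows=[
    [[0,0,0,2,0,1.4,1],[0,0,0,5,-0.1,0,1],[0,0,0,5,-0.1,0,1],[0,0,0,5,-0.1,0,1],[0,0,0,5,-0.1,0,1]],
  ],
)

```text
time: 13.5
position: [0.4617, -0.2045, 0.0617]
orientation: [-0.0, 0.01, 1.0, -0.0]
wrist_force: [-10.7, 0.1, 14.7]
width: 0.0135
```

Call:
play_rows(
  rows=[
    [[0,0,0,5,-0.1,0,1],[0,0,0,5,-0.1,0,1],[0,0,0,5,-0.1,0,1],[0,0,0,5,-0.1,0,1],[0,0,0,5,-0.1,0,1]],
  ],
)

```text
time: 14.0
position: [0.4836, -0.2049, 0.0617]
orientation: [-0.003, 0.01, 1.0, -0.0]
wrist_force: [-25.9, -0.4, 24.8]
width: 0.0135
```

Call:
play_rows(
  rows=[
    [[0,0,0,5,-0.1,0.5,1],[0,0,0,5,-0.1,0.2,1],[0,0,0,4,-0.1,0,1],[0,0,0,4,-0.1,0,1],[0,0,0,0,0,0,1]],
  ],
)

```text
time: 14.5
position: [0.5033, -0.2052, 0.0616]
orientation: [-0.002, 0.01, 1.0, -0.0]
wrist_force: [-12.7, 0.8, 12.0]
width: 0.0133
```

Call:
play_rows(
  rows=[
    [[0,0,0,3,-0.1,0,1],[0,0,0,3,-0.1,0,1],[0,0,0,2,0,0,1],[0,0,0,2,0,0,1],[0,0,0,1,0,0,1]],
  ],
)

```text
time: 15.0
position: [0.5138, -0.2054, 0.0617]
orientation: [-0.002, 0.01, 1.0, -0.0]
wrist_force: [-15.3, -0.1, 14.0]
width: 0.0134
```

Call:
play_rows(
  rows=[
    [[0,0,0,1,0,0,1],[0,0,0,1,0,0,1],[0,0,0,1,0,0,1],[0,0,0,0,0,0,1],[0,0,0,0,0,0,1]],
  ],
)

```text
time: 15.5
position: [0.5164, -0.2055, 0.0617]
orientation: [-0.002, 0.01, 1.0, -0.0]
wrist_force: [-15.7, 1.1, 14.6]
width: 0.0131
```

Not yet at the stop (it still moves freely at constant force).

Call:
play_rows(
  rows=[
    [[0,0,0,1,0,0,1],[0,0,0,1,0,0,1],[0,0,0,1,0,0,1],[0,0,0,0,0,0,1],[0,0,0,0,0,0,1]],
  ],
)

```text
time: 16.0
position: [0.5164, -0.2054, 0.0616]
orientation: [-0.005, 0.01, 1.0, -0.0]
wrist_force: [-27.3, -0.6, 22.1]
width: 0.0134
```

Call:
play_rows(
  rows=[
    [[0,0,0,-1,0,0.8,1],[0,0,0,0,0,0,0.2],[0,0,0,0,0,0,0.2],[0,0,0,0,0,0,0.2],[0,0,0,0,0,2,0.2]],
  ],
)

```text
time: 16.5
position: [0.5222, -0.2053, 0.0639]
orientation: [0.001, 0.009, 1.0, 0.0]
wrist_force: [0.2, -0.4, 0.2]
width: 0.0342
```

Call:
play_rows(
  rows=[
    [[0,0,0,0,0,10,0.2],[0,0,0,0,0,25,0.2],[0,0,0,0,0,40,0.2],[0,0,0,0,0,40,0.2],[0,0,0,-40,0,20,0.2]],
  ],
)

```text
time: 17.0
position: [0.486, -0.2062, 0.2032]
orientation: [0.004, 0.008, 1.0, -0.001]
wrist_force: [-0.6, -1.1, 0.5]
width: 0.0341
```

Call:
play_rows(
  rows=[
    [[0,0,0,-45,0,0,0.2],[0,0,0,-45,0,0,0.2],[0,0,0,-45,0,0,0.2],[0,0,0,-45,0,0,0.2],[0,0,0,0,0,0,0.2]],
  ],
)

```text
time: 17.5
position: [0.2981, -0.2046, 0.2004]
orientation: [0.001, 0.011, 1.0, -0.0]
wrist_force: [0.8, -0.3, -0.1]
width: 0.0343
```

```bash
python3 - <<'E'
from h import *
a=snap('top','t5');b=snap('scene','s5')
A=cv2.resize(a[145:265,350:490],(560,480),interpolation=cv2.INTER_CUBIC);B=cv2.resize(b[75:195,135:255],(240,240),interpolation=cv2.INTER_CUBIC)
C=cv2.resize(b[195:271,200:320],(240,152))
o=np.zeros((480,800,3),np.uint8);o[:,:560]=A;o[:240,560:]=B;o[280:432,560:]=C;cv2.imwrite('pics/c7.png',o[:,:,::-1])
E
```

```text
(no output)
```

View pics/c7.png

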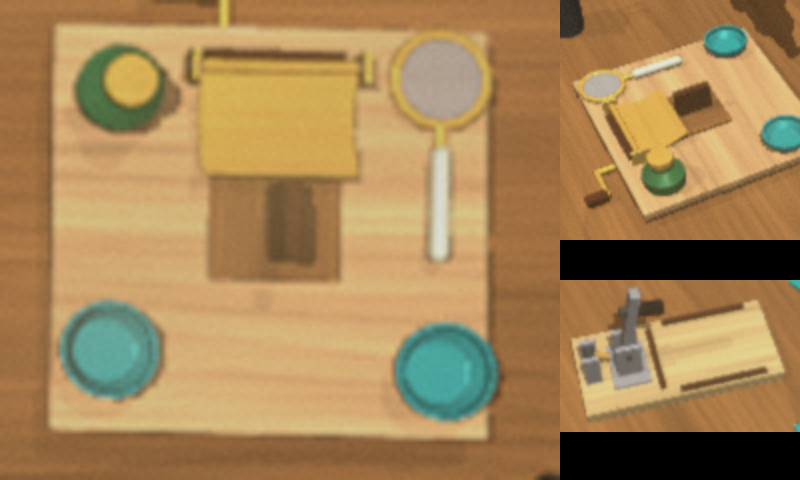

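```bash
python3 - <<'E'
from h import *
k=lambda p,z: ray('top',((p[0]+.5)/4-.5+350,(p[1]+.5)/4-.5+145),z)[:2]
B=[k(p,.034) for p in((53,24),(488,33),(488,438),(50,430))]; c=np.mean(B,0)
v=(B[0]-B[3])+(B[1]-B[2]); yaw=np.arctan2(v[1],v[0]); 
w=(B[0]-B[1])+(B[3]-B[2]); yw=np.arctan2(-w[0],w[1]); print(c.round(4),np.degrees([yaw,yw]),np.linalg.norm(v)/2,np.linalg.norm(w)/2)
yaw=(yaw+yw)/2; X=np.array([np.cos(yaw),np.sin(yaw)]);Y=np.array([-X[1],X[0]])
im=cv2.imread('pics/t5.png').astype(int)
for n,p,z in(('RL',(208,278),.04),('RR',(340,281),.04),('lipL',(203,175),.054),('lipR',(358,179),.054),('SL',(208.5,190),.04),('SR',(340.5,190),.04),('gripR',(290,264),.085),('gripF',(290,183),.085)):
    d=k(p,z)-c; print(n,(d@X*1000).round(1),(d@Y*1000).round(1))
# sub-pixel rear edge and side edges
g=im.sum(2)
for u in(405,410,417,425,430): print(u,g[208:222,u].tolist())
for r in(196,203,210): print(r,g[r,396:408].tolist(),g[r,428:442].tolist())
E
```

```text
[ 0.5102 -0.2045] [-0.88458869 -0.88810251] 0.3176288230235894 0.33969282767462183
RL -38.8 49.3
RR -39.1 -52.7
lipL 39.8 57.8
lipR 39.0 -61.1
SL 29.8 49.3
SR 31.8 -53.0
gripR -29.3 1.5
gripF 31.5 1.7
405 [363, 358, 359, 353, 350, 356, 386, 436, 491, 495, 493, 487, 494, 475]
410 [348, 357, 351, 353, 354, 351, 344, 426, 500, 499, 497, 499, 492, 493]
417 [243, 254, 279, 326, 309, 307, 319, 395, 493, 487, 474, 462, 463, 468]
425 [251, 244, 254, 293, 341, 330, 337, 411, 504, 515, 500, 490, 494, 495]
430 [337, 337, 340, 344, 343, 339, 326, 406, 508, 520, 507, 503, 495, 490]
196 [506, 504, 515, 513, 504, 504, 400, 350, 360, 366, 357, 363] [302, 347, 346, 350, 360, 358, 362, 477, 521, 519, 524, 522, 522, 526]
203 [504, 508, 511, 497, 510, 450, 379, 354, 370, 371, 362, 354] [268, 320, 350, 346, 362, 364, 349, 463, 522, 517, 515, 523, 521, 513]
210 [496, 496, 495, 500, 502, 445, 371, 354, 360, 359, 357, 359] [288, 339, 340, 342, 356, 357, 331, 439, 492, 493, 495, 488, 483, 491]
```

```bash
python3 -c "
from workcell import arm
print(arm.close_job())"
```

```text
the job is handed in; nothing more can be done
None
```

I lifted the jig's clamp arm past centre, and it stayed up by itself. I then took the lifter out of the jig, slid it home under the clip, let go, and handed the job in at about 17.6 s.

**How it went:** While I carried it, the lifter sagged about 0.2 rad nose-down in the grip. I pressed it flat on the board before the clip, let go, and gripped it again lower down. I then slid it in along the board until it stopped: the last 3 mm of commanded travel gave no movement, and the push force rose from about 16 to 27 N.

**Last checks:**
- **Fit:** In the final picture the rear edge is about 39 mm behind the board's centre, against 40 mm expected. That is fully home within the 1 mm I can measure. The edge is square to the board to within about 0.2°.
- **Centring:** The lifter measured 1.7 mm off the board's axis, which I take to be error in my estimate of the board's centre. The clip itself measured 1.65 mm off the same way, so the lifter is centred under the clip.
- **Surroundings:** The jig arm is still up. The dishes, inkwell and magnifier look unmoved, and the gripper is clear of everything.

**Higher than intended:** Early in the slide I pressed down with about 28 N, more than I meant to, so I eased off. That is still well under the wrist limit.

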